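# Fit the post of the cup-height gauge into its sprung holder

## Robot

A 7-joint arm with a two-finger parallel gripper is mounted at the origin on a cart in front of the work surface, level with it; the furniture and walls round the work are solid. World frame = base frame: x ahead of the robot, y to its left, z up, the work surface at z = 0. Lengths are in m, angles in rad, forces in N, time in s.
With the tool pointing down it reaches from about 0.425 to 0.95 m from the base axis. Payload 16.7 kg.
Tool frame: the origin (TCP) lies midway between the tips of the shut fingers; the grasp point (between the pads) lies 19 mm behind it (arm.grip_depth is the distance from the TCP to the grasp point, in m); z points along the fingers, y is the direction in which the jaws open and shut (so a half turn about z gives the same grasp; the last joint's range is limited). The gripper opens to 94 mm and grips with 3 to 60 N. Pads are 16 mm wide; open, the fingers measure 119 mm over their backs; the gripper's body (75 mm by 177 mm) begins 78 mm behind the grasp point.
Start: joints at [-1.435, 0.426, 0.074, 1.606, -0.034, 1.111, -0.067], TCP at [0.19, 0.648, 0.205] pointing down, gripper open.
Joint ranges: [-2.85, 2.85], [-0.5, 2.14], [-1.23, 1.37], [0.21, 2.46], [-1.02, 4.16], [0.16, 2.05], [-2.73, 2.73]. Speed limits (rad/s): [1.89, 1.89, 2.39, 2.39, 3.01, 3.01, 3.01].

## Interface

Orientations are given as a unit quaternion [x, y, z, w].
In Python, from workcell import arm gives the robot as it stands. Calls block until the motion is done:
- arm.reach(position, orientation): joint-space move of the TCP to a pose.
- arm.move_linear(position, speed=0.15, frame=None): straight line of the TCP; frame=None keeps the orientation; speed is the mean speed in m/s.
- arm.goto_joints(angles): joint-space move.
- arm.gripper_to(opening): opening from 0.0 (shut) to 1.0 (fully open); the grip force is fixed at half the most; returns when the fingers have stopped.
- arm.sleep(seconds).
- arm.inverse_kinematics(position, orientation): joint angles nearest the present ones, or None.
- arm.observe(): the state.
- arm.snapshot(name): name is "scene" or "top" or "wrist"; returns the picture (480x640x3 uint8, red, green, blue); there is no depth.
- arm.calibration(name): a dict with "K" (3x3 intrinsics, pixels), "extrinsics" (4x4, takes a point from camera to world coordinates); the wrist camera has in their place "tool_from_camera" (4x4, takes a point from camera to tool coordinates, whose origin is the TCP and whose axes are the flange's). Camera axes: x right, y down, z forward; pixel columns grow to the right and rows downward; lengths in m; the calibration is good to about 2 mm. A picture is of the moment at which its call begins: read the wrist's pose just before it. calibration takes no time and is no camera call.
A pose or a line that the arm cannot do raises arm.PlanningError and nothing moves.
- arm.sign_off(): hands the job in, once; it reports no verdict.
Trained networks look in the newest picture that a camera, given by its name, has taken for a name from the list of things; names that differ only in an ending like _2 or _b are one class to them, and where a whole thing is asked for, a point or a joint stands for the part that bears it (a point fixed in the world has none). Each returns a list of dicts, best first, with "confidence" (0 to 1); they miss things now and then, are a little off and sometimes report something else, mostly with a low value. They report only what shows in the picture. A call takes as long as a camera call.
- arm.boxes_of(camera, name): "point" ([column, row] as shares, 0 to 1, of the picture: columns of its width, rows of its height, amid what is visible of it).
- arm.cut_out(camera, name): "pixels" (480x640 bool, what is visible of it) and "point" ([column, row] as shares, 0 to 1, of the picture: columns of its width, rows of its height, amid what is visible of it).
- arm.place_of(camera, name): "point" ([column, row] as shares, 0 to 1, of the picture: columns of its width, rows of its height: a listed point, or the origin of a listed thing).
The state is a dict: "time_s": time; "joint_pos": joint angles; "dq": joint speeds; "effort": joint torques, N m; "tcp_pos": TCP position; "orientation": TCP orientation; "wrist_force": force on the tool from outside, world axes, zero at the start; "moment": the same for the moment, N m; "opening": opening from 0.0 (shut) to 1.0 (fully open).
Only numpy, scipy, OpenCV 4.12 (cv2) and the standard library are available. Lean on these libraries where they do the work, as an engineer would, in place of code of your own. Each camera call takes 0.05 s, during which the arm holds its last target. There are 200 camera calls.

## Task

Take the gauge post out of its wooden rest and slide it down into the metal post holder, past the spring plunger in the side, until it stands fully home with the plunger snapped into the groove of the post and the pointer reaching out over the cup beside the holder. Push gently and feel for the stop: the forces between post and holder, downward push and sideways wedging together, must stay below 50 N. Leave the cup, the sanding block and the paint pot where they are and let go of the post.

Things in the scene. Friction and masses are not known exactly. Their poses are not given: they have to be found in the camera images.
- post: the loose gauge post, about 0.32 kg, 135 mm tall, starts upright in the rest, foot 10 mm above the table. Origin: centre of its foot; z up, x along the pointer. Steel shank of diameter 16 mm to 77 mm height, dark collar of diameter 23 mm to 88 mm, round wooden handle of diameter 22 mm from 88 to 135 mm
- foot (a point): centre of the post's foot. From here up: blunt tapered nose, diameter 7 mm growing to 16 mm at 12 mm height; groove round the shank, diameter 9 mm from 34 to 38 mm height, with sloping flanks that reach the full shank at 32 and 40 mm
- grip (a point): on the post's axis, in the middle of the handle, 113 mm above the foot
- pointer_tip (a point): free end of the pointer, a 4 mm wire out of the collar, 52 mm from the post's axis along its +x and 82.5 mm above the foot
- holder: the fixed post holder: dark steel foot 72 x 90 x 10 mm, on it an aluminium block 42 x 42 mm whose top is 86 mm above the table, with an upright round bore. Origin: on the table, on the bore's axis; z up, x to the cup; the plunger's housing is on the -x side
- bore_mouth (a point): centre of the bore's mouth, 86 mm above the table. Bore diameter 18 mm, chamfer 2 mm. Plunger housing and the depth stop in the bore are one carriage, set anew for each job: the stop's top lies anywhere from 12 to 34 mm above the table (not given), the plunger always 36 mm above it. The carriage does not give way up to 60 N
- plunger (a joint): how far the spring plunger is pushed back, m: 0 free (round nose of radius 2.8 mm stands 5.5 mm into the bore), about 3 mm on the full shank, under 0.5 mm in the groove. Spring 5 N plus 1 N per mm. Sliding past it takes a push of some 3 to 10 N; a steep rise above that means that the foot is on the stop, and then the plunger faces the groove
- rest: the fixed wooden rest, 62 x 62 x 45 mm, with an upright round hole of diameter 17.4 mm, 35 mm deep, in which the post stands loosely and may lean by 2 degrees. Origin under its centre on the table
- gauge_cup: an empty clay cup, 83 mm wide and 83 mm high, standing loose on the table with its axis 74 mm from the bore's axis along the holder's +x; the seated pointer passes some 9 to 33 mm over its rim. Origin at the centre of its underside
- sanding_block: a loose black sanding block 46 x 74 x 27 mm lying near the middle. Origin under its centre
- paint_pot: a small loose white pot, diameter 44 mm, 30 mm high, standing behind the middle. Origin under its centre

How it is judged:
By the outcome, as a careful person would: the job done as asked, in the order asked, and still so for the second after the job is handed in, with the robot touching nothing.
It also fails if it takes over 72 s, if anything falls off the work surface, if the arm or the gripper's body presses on something with over 40 N, if the wrist force passes 120 N, or if a joint passes its speed limit or range.

## Working session

There is one attempt and no reset: what is moved stays moved. The work goes in short steps, each a Python script; the robot and the scene stay as the last script left them, time stands still between calls to the robot, and variables do not carry over. Pictures are saved under pics/ and viewed, about 8 in all and at most 12, crops included, and the job is handed in when it is done.

```bash
mkdir -p pics; ls; cat > h.py <<'E'
import numpy as np, cv2
from scipy.spatial.transform import Rotation as R
from workcell import arm
def snap(cam,fn=None):
    st=arm.observe(); im=arm.snapshot(cam)
    if fn: cv2.imwrite('pics/'+fn,im[:,:,::-1])
    c=arm.calibration(cam); K=np.array(c['K'])
    if cam=='wrist':
        T=np.eye(4);T[:3,:3]=R.from_quat(st['orientation']).as_matrix();T[:3,3]=st['tcp_pos']
        X=T@np.array(c['tool_from_camera'])
    else: X=np.array(c['extrinsics'])
    return im,K,X
def ray(p,K,X,share=True):
    u,v=(p[0]*640,p[1]*480) if share else p
    d=X[:3,:3]@np.linalg.solve(K,[u,v,1]); return X[:3,3],d/np.linalg.norm(d)
def onz(p,K,X,z,share=True):
    o,d=ray(p,K,X,share); return o+d*(z-o[2])/d[2]
def proj(P,K,X):
    q=np.linalg.inv(X)@np.append(P,1); q=K@q[:3]; return q[:2]/q[2]
def tri(rays):
    A=np.zeros((3,3));b=np.zeros(3)
    for o,d in rays:
        M=np.eye(3)-np.outer(d,d);A+=M;b+=M@o
    return np.linalg.solve(A,b)
E
python3 - <<'E'
from h import *
st=arm.observe();print(st)
ims=[]
D={}
for cam in['scene','top']:
    im,K,X=snap(cam,cam+'0.png');print(cam,X[:3,3].round(3))
    for n,z in[('foot',.01),('grip',.123),('pointer_tip',.0925),('holder',0),('bore_mouth',.086),('rest',0),('gauge_cup',0),('sanding_block',0),('paint_pot',0)]:
        for d in arm.place_of(cam,n)[:2]:
            print(n,round(d['confidence'],2),(np.array(d['point'])*[640,480]).round(1),onz(d['point'],K,X,z).round(4))
E
```

```text
pics
{'time_s': 0.0, 'joint_pos': array([-1.43451038,  0.42673566,  0.07384845,  1.60657395, -0.03407802,
        1.11083437, -0.06708038]), 'dq': array([-0.00013655,  0.00118656,  0.0017223 , -0.00034271,  0.00079285,
       -0.00045795,  0.00029692]), 'effort': array([-1.85033350e-03, -9.35815430e+01,  3.66591297e+00, -4.54181671e+01,
       -4.88370506e-02,  2.00590136e-02,  1.07668302e-04]), 'tcp_pos': array([0.19020247, 0.6471955 , 0.20478771]), 'orientation': array([ 1.42406689e-01,  9.89808020e-01, -6.45173779e-04, -3.52535961e-05]), 'wrist_force': array([-0.25220829,  0.25755906, -0.53589045]), 'moment': array([-0.06857897,  0.00836325, -0.02208942]), 'opening': 0.9988093600933577}
scene [ 0.308 -0.528  0.672]
foot 0.77 [309.9 390.4] [ 0.4943 -0.1506  0.01  ]
foot 0.59 [344.3 339.5] [ 0.5802 -0.0958  0.01  ]
grip 0.83 [309.  339.3] [ 0.4944 -0.1491  0.123 ]
holder 0.83 [233.4 259.5] [0.4956 0.1536 0.    ]
bore_mouth 0.61 [231.4 226.5] [0.4965 0.1415 0.086 ]
bore_mouth 0.36 [237.2 261.3] [0.4753 0.06   0.086 ]
rest 0.69 [311.9 395. ] [ 0.4963 -0.1528  0.    ]
sanding_block 0.77 [248.7 319.7] [0.4683 0.0137 0.    ]
paint_pot 0.96 [397.5 272.6] [ 0.737  -0.0058  0.    ]
paint_pot 0.33 [247.9 322.3] [ 0.4651  0.0093 -0.    ]
top [0.535 0.015 0.961]
foot 0.51 [402.1 280.9] [ 0.4993 -0.1501  0.01  ]
grip 0.8 [413.4 286.3] [ 0.4938 -0.1511  0.123 ]
pointer_tip 0.51 [410.9 255.1] [ 0.5515 -0.1525  0.0925]
holder 0.6 [257.8 282.7] [0.4921 0.1521 0.    ]
bore_mouth 0.56 [252.  280.3] [0.5004 0.1512 0.086 ]
rest 0.75 [398.4 282.1] [ 0.4963 -0.1441  0.    ]
gauge_cup 0.66 [268.3 252. ] [0.5571 0.1309 0.    ]
gauge_cup 0.58 [403.7 282.9] [ 0.4947 -0.1552  0.    ]
sanding_block 0.79 [325.4 296.4] [0.4648 0.0092 0.    ]
paint_pot 0.79 [329.8 165.7] [0.7426 0.0021 0.    ]
```

```bash
python3 -c "
import cv2,numpy as np
a=cv2.imread('pics/scene0.png')[180:440,180:440];b=cv2.imread('pics/top0.png')[140:340,200:460]
a=cv2.resize(a,(400,400));b=cv2.resize(b,(400,308));b=np.vstack([b,np.zeros((92,400,3),np.uint8)])
cv2.imwrite('pics/c1.png',cv2.resize(np.hstack([a,b]),(800,400)))"
```

```text
(no output)
```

View pics/c1.png

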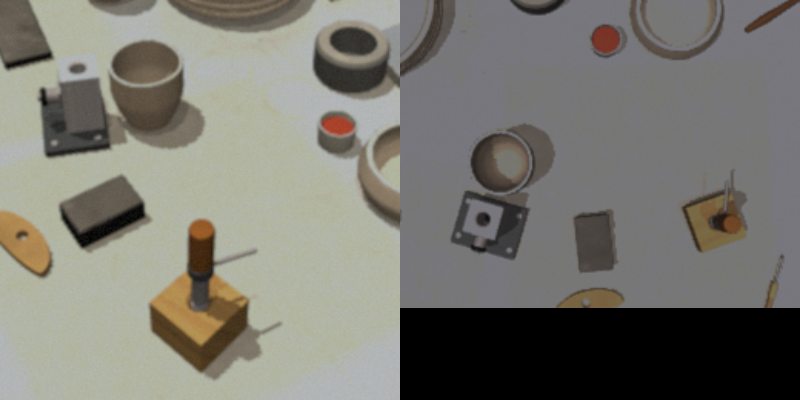

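The crops show the post upright in the rest (crop 200,260), with its pointer along about +x. The holder has its housing on the near side, and the cup lies at yaw of about -17° from the bore. Next I'll look at both from closer up with the wrist camera.

```bash
cat >> h.py <<'E'
def q(yaw): return (R.from_euler('z',yaw,degrees=True)*R.from_euler('x',180,degrees=True)).as_quat()
E
python3 - <<'E'
from h import *
c=arm.calibration('wrist');print(np.array(c['tool_from_camera']).round(3).tolist(),np.array(c['K']).round(1).tolist())
p=arm.observe()['tcp_pos'];arm.move_linear([p[0],p[1],.32])
def look(fn,names):
    im,K,X=snap('wrist',fn)
    for n,z in names:
        for d in arm.place_of('wrist',n)[:2]:
            print(n,round(d['confidence'],2),(np.array(d['point'])*[640,480]).round(1),onz(d['point'],K,X,z).round(4))
arm.reach([.50,.15,.32],q(73)); print(arm.observe()['time_s'],arm.observe()['joint_pos'].round(2))
look('w1.png',[('holder',0),('bore_mouth',.086),('gauge_cup',0),('plunger',.06)])
arm.reach([.495,-.15,.32],q(90)); print(arm.observe()['time_s'],arm.observe()['joint_pos'].round(2))
look('w2.png',[('foot',.01),('grip',.123),('pointer_tip',.0925),('rest',0)])
a=cv2.imread('pics/w1.png');b=cv2.imread('pics/w2.png')
cv2.imwrite('pics/c2.png',cv2.resize(np.hstack([a,b]),(800,300)))
E
```

```text
[[-0.001, -0.96, -0.28, 0.082], [1.0, -0.0, -0.0, -0.0], [0.0, -0.28, 0.96, -0.179], [0.0, 0.0, 0.0, 1.0]] [[430.6, 0.0, 323.8], [0.0, 430.6, 241.6], [0.0, 0.0, 1.0]]
4.0167 [-1.04  0.08  0.68  1.82 -0.05  1.26 -0.65]
holder 0.93 [321.3 191.7] [0.4957 0.1489 0.    ]
gauge_cup 0.88 [384.5 191.4] [0.5664 0.1278 0.    ]Traceback (most recent call last):
  File "<stdin>", line 10, in <module>
  File "<stdin>", line 7, in look
ValueError: it knows: bore_mouth, foot, gauge_cup, grip, holder, paint_pot, pointer_tip, post, rest, sanding_block
```

```bash
python3 - <<'E'
from h import *
im,K,X=snap('wrist','w1.png');np.savez('w1.npz',K=K,X=X)
arm.reach([.495,-.15,.32],q(90)); print(arm.observe()['time_s'],arm.observe()['joint_pos'].round(2))
im,K,X=snap('wrist','w2.png');np.savez('w2.npz',K=K,X=X)
for n,z in [('foot',.01),('grip',.123),('pointer_tip',.0925),('rest',0)]:
        for d in arm.place_of('wrist',n)[:2]:
            print(n,round(d['confidence'],2),(np.array(d['point'])*[640,480]).round(1),onz(d['point'],K,X,z).round(4))
a=cv2.imread('pics/w1.png');b=cv2.imread('pics/w2.png')
cv2.imwrite('pics/c2.png',np.hstack([a[60:460,120:520],b[60:460,120:520]]))
E
```

```text
5.4167 [-0.76  0.08  1.01  1.84 -0.07  1.25  0.27]
foot 0.97 [320.8 188.5] [ 0.4915 -0.1466  0.01  ]
grip 0.79 [325.9 214.5] [ 0.4969 -0.1516  0.123 ]
pointer_tip 0.97 [376.6 215.4] [ 0.5459 -0.1593  0.0925]
```

View pics/c2.png

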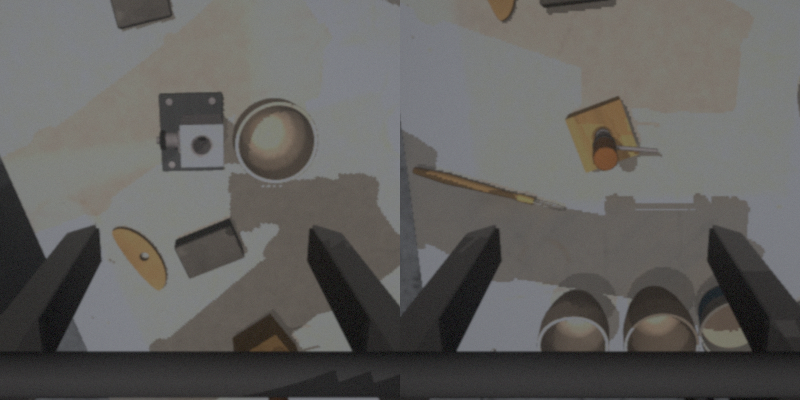

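Left crop: the bore is at px (321,204) and the cup rim centre at (395,201), so holder yaw is about -16°. Right crop: the handle top is at px (325,217) and the pointer tip at (377,215), so post yaw is about -10°. Now I'll grasp with the jaws along the pointer.

```bash
python3 - <<'E'
from h import *
d=np.load('w1.npz');K,X=d['K'],d['X']
b=onz((321.5,204),K,X,.086,False);c=onz((395,201),K,X,.083,False);print('bore',b,'cup',c,np.linalg.norm((c-b)[:2]),np.degrees(np.arctan2(*(c-b)[1::-1])))
g=cv2.imread('pics/w1.png',0);sub=g[190:220,305:340];m=(sub<75).astype(np.uint8);print(cv2.connectedComponentsWithStats(m)[2:])
arm.reach([.4955,-.151,.22],q(80))
arm.move_linear([.4955,-.151,.105],speed=.12)
arm.gripper_to(0); s=arm.observe();print('grip',s['opening'],s['wrist_force'].round(2),s['tcp_pos'].round(4))
arm.move_linear([.4955,-.151,.215],speed=.06); s=arm.observe();print(s['time_s'],s['opening'],s['wrist_force'].round(2),s['moment'].round(3),s['tcp_pos'].round(4))
P={'foot':[], 'grip':[], 'pointer_tip':[]}
for cam in['scene','top','wrist']:
    im,K,X=snap(cam,cam+'3.png')
    for n in P:
        for d in arm.place_of(cam,n)[:1]:
            print(cam,n,round(d['confidence'],2),(np.array(d['point'])*[640,480]).round(1),onz(d['point'],K,X,{'foot':.121,'grip':.234,'pointer_tip':.2035}[n]).round(4))
            if d['confidence']>.4:P[n].append(ray(d['point'],K,X))
for n in P: print(n,len(P[n]),tri(P[n]).round(4) if len(P[n])>1 else '')
E
```

```text
bore [0.49724888 0.15057761 0.086     ] cup [0.56670912 0.13188336 0.083     ] 0.07193191394340168 -15.063416288373432
(array([[  0,   0,  35,  30, 821],
       [  8,   7,  17,  17, 229]], dtype=int32), array([[17.28014616, 14.38976857],
       [15.99563319, 14.89519651]]))
grip 0.23404924890282722 [-3.04  0.24  3.21] [ 0.4952 -0.1509  0.1049]
10.35 0.23012022826495956 [ 0.17 -0.16 -4.41] [-0.08   0.063  0.019] [ 0.4954 -0.151   0.2148]
scene foot 0.91 [309.4 339.2] [ 0.4955 -0.1478  0.121 ]
scene grip 0.77 [308.1 277.7] [ 0.494  -0.1488  0.234 ]
scene pointer_tip 0.91 [349.4 287.2] [ 0.5433 -0.1582  0.2035]
top foot 0.61 [413.5 286.3] [ 0.4937 -0.1517  0.121 ]
top grip 0.64 [426.7 291.3] [ 0.4915 -0.1501  0.234 ]
top pointer_tip 0.16 [429.4 288.6] [ 0.4942 -0.1615  0.2035]
wrist foot 0.72 [321.4 241.8] [ 0.4941 -0.1488  0.121 ]
wrist grip 0.69 [324.1 323.9] [ 0.4955 -0.151   0.234 ]
wrist pointer_tip 0.63 [432.5 285.3] [ 0.5469 -0.1554  0.2035]
foot 3 [ 0.4942 -0.1497  0.1236]
grip 3 [ 0.4935 -0.15    0.2354]
pointer_tip 2 [ 0.5461 -0.1561  0.2008]
```

```bash
python3 - <<'E'
from h import *
arm.reach([.4975,.149,.215],q(73.3))
arm.move_linear([.4975,.149,.197],speed=.1,frame=None);s=arm.observe();print(s['time_s'],s['wrist_force'].round(2),s['moment'].round(3),s['tcp_pos'].round(4))
zf=s['tcp_pos'][2]-.094
P={k:[] for k in['foot','bore_mouth','pointer_tip','grip','holder']}
for cam in['scene','top','wrist']:
    im,K,X=snap(cam,cam+'4.png')
    for n,z in zip(P,[zf,.086,zf+.0825,zf+.113,0]):
        for d in arm.place_of(cam,n)[:1]:
            print(cam,n,round(d['confidence'],2),(np.array(d['point'])*[640,480]).round(1),onz(d['point'],K,X,z).round(4))
a=cv2.imread('pics/scene4.png');b=cv2.imread('pics/wrist4.png')
cv2.imwrite('pics/c4.png',np.hstack([cv2.resize(a[130:280,160:310],(400,400)),cv2.resize(b[130:370,210:450],(400,400))]))
E
```

```text
12.4333 [ 0.35  0.12 -4.34] [-0.035  0.085 -0.048] [0.4975 0.1478 0.1967]
scene foot 0.81 [230.5 216.5] [0.4987 0.1469 0.1027]
scene bore_mouth 0.71 [231.1 225.4] [0.497  0.1444 0.086 ]
scene pointer_tip 0.67 [257.6 167.9] [0.5509 0.1422 0.1852]
scene grip 0.94 [220.  154.1] [0.499  0.16   0.2157]
scene holder 0.6 [235.3 262.8] [0.4956 0.1442 0.    ]
top bore_mouth 0.73 [254.2 280.9] [0.4993 0.1468 0.086 ]
top pointer_tip 0.54 [260.  280.7] [0.5037 0.122  0.1852]
top holder 0.98 [260.2 278.4] [0.5012 0.1471 0.    ]
wrist foot 0.87 [323.4 242.4] [0.4975 0.1506 0.1027]
wrist pointer_tip 0.9 [432.3 285.2] [0.548  0.1386 0.1852]
wrist holder 0.74 [324.2 214.6] [0.4968 0.1462 0.    ]
```

View pics/c4.png

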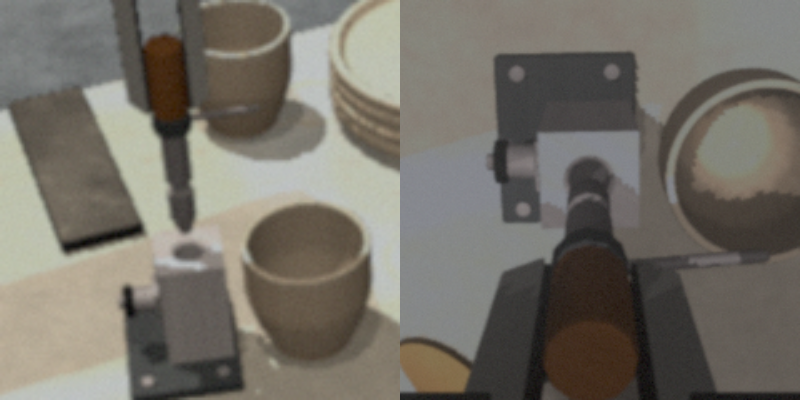

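```bash
python3 - <<'E'
from h import *
arm.sleep(.3);s=arm.observe();t=s['tcp_pos'];print(t.round(4),R.from_quat(s['orientation']).as_matrix()[:,2].round(4))
f=t-[0,0,.094];g=f+[0,0,.113];b=np.array([.497,.150,.086])
for cam,bp in[('scene',(230.1,223.75)),('wrist',(323,237.2)),('top',None)]:
    im,K,X=snap(cam)
    print(cam,'foot',proj(f,K,X).round(1),'grip',proj(g,K,X).round(1),'bore',proj(b,K,X).round(1), onz(bp,K,X,.086,False).round(4) if bp else '')
    for n in['bore_mouth']:
        for d in arm.cut_out(cam,'holder')[:1]: 
            v=np.argwhere(d['pixels']);print(cam,d['confidence'],v.min(0),v.max(0))
a=cv2.imread('pics/wrist4.png');cv2.imwrite('pics/c5.png',cv2.resize(a[195:275,283:363],(600,600),interpolation=cv2.INTER_CUBIC))
E
```

```text
[0.4975 0.149  0.197 ] [ 0. -0. -1.]
scene foot [229.4 215.8] grip [221.6 157.8] bore [229.9 223.5] [0.497  0.1491 0.086 ]
scene 0.86 [214 204] [281 250]
wrist foot [324.1 244.6] grip [324.2 324. ] bore [323.  236.5] [0.4968 0.1495 0.086 ]
wrist 0.95 [161 261] [266 352]
top foot [251.7 282.2] grip [240.9 285.1] bore [252.5 282.1] 
top 0.76 [265 243] [308 282]
```

View pics/c5.png

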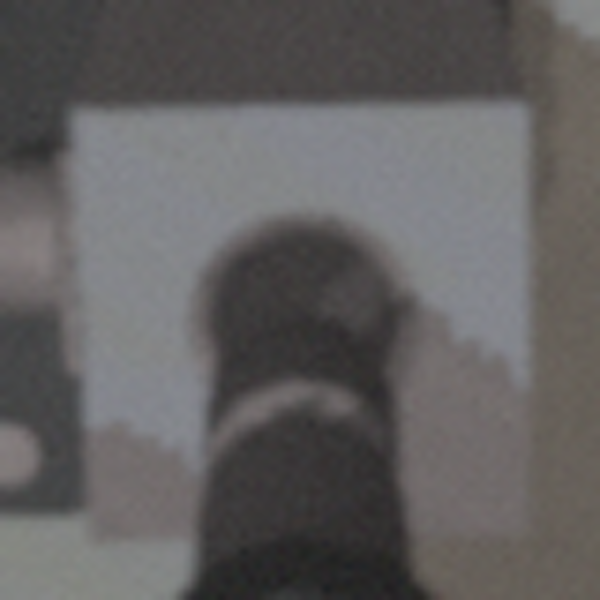

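Close up, the foot lines up with the bore to within about 1 mm. The pointer is about 4° off the holder axis, so I'll turn it -4°. Then I'll go down in small steps, watching the force.

```bash
cat >> h.py <<'E'
def force():
    F=[]
    for _ in range(3): F.append(arm.observe()['wrist_force']); arm.sleep(.01)
    return np.mean(F,0)
def descend(xy,z,zend,base,step,speed,fstop,log):
    xy=np.array(xy,float);x0=xy.copy();n=0
    while z>zend:
        z-=step; arm.move_linear([*xy,z],speed=speed)
        f=force()-base; t=arm.observe()['tcp_pos']; n+=1
        if n%log==0 or f[2]>10 or np.hypot(*f[:2])>8: print(round(z,4),t.round(4),f.round(1),round(arm.observe()['time_s'],1))
        if f[2]>fstop or np.hypot(*f[:2])>18: print('STOP');break
        xy=x0+np.clip(xy+6e-5*f[:2]-x0,-.003,.003)
    return xy,z
E
python3 - <<'E'
from h import *
arm.move_linear([.4970,.149,.197],frame=q(69.3)); arm.sleep(.3)
base=force();print(base.round(2));np.save('base.npy',base)
xy,z=descend([.4970,.149],.197,.165,base,.002,.03,12,2)
print(xy,z,arm.observe()['opening'])
E
```

```text
[ 0.04 -0.72 -4.2 ]
0.193 [0.4969 0.149  0.1929] [-0.3  1.   0.4] 15.1
0.189 [0.497  0.1491 0.1889] [-0.1  0.7  0.7] 15.6
0.185 [0.4969 0.1492 0.1849] [-0.   0.8 -0.3] 16.2
0.181 [0.497  0.1493 0.1809] [-0.   0.8  0.3] 16.7
0.177 [0.497  0.1494 0.1769] [-0.3  1.   0. ] 17.3
0.173 [0.497  0.1495 0.1729] [-0.2  0.6  0.5] 17.8
0.169 [0.497  0.1494 0.1689] [ 0.3 -0.3 -0.9] 18.4
0.165 [0.497  0.1494 0.1649] [ 0.7 -1.4 -1.6] 18.9
[0.49708659 0.14944003] 0.16499999999999998 0.22660076277222035
```

```bash
python3 - <<'E'
from h import *
base=np.load('base.npy')
xy,z=descend([.49709,.14944],.165,.104,base,.001,.02,14,3)
print(xy,z,arm.observe()['opening'],force()-base);np.save('xyz.npy',[*xy,z])
E
```

```text
0.162 [0.4971 0.1493 0.1619] [ 0.4 -0.8 -0.7] 19.7
0.159 [0.4972 0.1491 0.1589] [ 0.2 -0.7 -0.2] 20.6
0.156 [0.4972 0.1491 0.156 ] [-0. -0. -1.] 21.4
0.153 [0.4972 0.1491 0.153 ] [ 0.4 -0.  -0.4] 22.2
0.15 [0.4972 0.1491 0.1499] [ 0.5 -0.4 -0. ] 23.0
0.147 [0.4972 0.149  0.1469] [ 0.2 -0.4 -0.5] 23.9
0.144 [0.4974 0.149  0.144 ] [1.8 0.2 0. ] 24.7
0.141 [0.4977 0.1489 0.141 ] [ 2.4 -1.3  1. ] 25.5
0.138 [0.498  0.1487 0.1379] [ 1.1 -1.4  2.9] 26.3
0.135 [0.4982 0.1485 0.1349] [-0.2 -1.3  5.6] 27.2
0.132 [0.4981 0.1482 0.1318] [ 0.4 -1.4  0.7] 28.0
0.129 [0.4982 0.148  0.1289] [-1.5 -0.8  0.7] 28.8
0.126 [0.4981 0.1479 0.1259] [-0.  -0.6  0.7] 29.6
0.123 [0.498  0.1479 0.1229] [-0.1 -0.3  0.3] 30.5
0.12 [0.498  0.1479 0.1199] [-0.4  0.2  0.6] 31.3
0.117 [0.498  0.1479 0.1169] [-0.2  0.1  0.6] 32.1
0.114 [0.498  0.1479 0.114 ] [-0.3  0.1  2.6] 32.9
0.111 [0.498  0.148  0.1109] [-0.1  1.4 -5.5] 33.8
0.108 [0.4983 0.1483 0.1087] [-6.4  0.4 22.1] 34.6
STOP
[0.49790765 0.14809187] 0.10799999999999996 0.22898622219398185 [-6.40751063  0.33246434 21.66563345]
```

The push of 22 N, the snap dip (-5.5 N at 0.111) and about 36 mm of travel since plunger contact (0.144 to 0.108) all say the post is on the stop. I'll take off the load, release and check.

```bash
python3 - <<'E'
from h import *
base=np.load('base.npy')
x,y,z=np.load('xyz.npy')
arm.move_linear([x,y,.1085],speed=.02);arm.sleep(.2);print((force()-base).round(1),arm.observe()['tcp_pos'].round(4))
arm.gripper_to(1.0);arm.sleep(.2);t=arm.observe();print(t['time_s'],t['opening'],t['wrist_force'].round(2),t['tcp_pos'].round(4))
arm.move_linear([x,y,.26],speed=.12)
P={k:[] for k in['grip','pointer_tip','bore_mouth','gauge_cup']}
zf=.0145
for cam in['scene','top','wrist']:
    im,K,X=snap(cam,cam+'6.png')
    for n,zz in zip(P,[zf+.113,zf+.0825,.086,0]):
        for d in arm.place_of(cam,n)[:1]:
            print(cam,n,round(d['confidence'],2),(np.array(d['point'])*[640,480]).round(1),onz(d['point'],K,X,zz).round(4))
            if d['confidence']>.4:P[n].append(ray(d['point'],K,X))
for n in P: print(n,len(P[n]),tri(P[n]).round(4) if len(P[n])>1 else '')
a=cv2.imread('pics/scene6.png');b=cv2.imread('pics/wrist6.png')
cv2.imwrite('pics/c6.png',np.hstack([cv2.resize(a[150:300,160:310],(400,400)),cv2.resize(b[100:400,170:470],(400,400))]))
E
```

```text
[-4.7  1.1 14. ] [0.4982 0.1482 0.1089]
36.4667 0.9992287733145386 [ 0.65  0.26 -0.33] [0.4979 0.1481 0.1085]
scene grip 0.93 [225.9 206.2] [0.493  0.1452 0.1275]
scene pointer_tip 0.61 [261.9 212.1] [0.5514 0.1407 0.097 ]
scene bore_mouth 0.85 [230.7 222.7] [0.4989 0.1512 0.086 ]
scene gauge_cup 0.75 [277.2 254.1] [0.5704 0.131  0.    ]
top grip 0.56 [252.3 284. ] [0.4952 0.144  0.1275]
top bore_mouth 0.77 [251.8 278.7] [0.5035 0.1516 0.086 ]
top gauge_cup 0.96 [270.4 249.9] [0.5616 0.1265 0.    ]
wrist grip 0.97 [325.9 231.4] [0.4988 0.1464 0.1275]
wrist pointer_tip 0.92 [388.1 219.6] [0.5469 0.1302 0.097 ]
wrist bore_mouth 0.59 [323.9 220. ] [0.4969 0.1459 0.086 ]
wrist gauge_cup 0.91 [392.3 189.8] [0.5665 0.1316 0.    ]
grip 3 [0.4957 0.1456 0.1258]
pointer_tip 2 [0.5473 0.132  0.1045]
bore_mouth 3 [0.4997 0.1487 0.0892]
gauge_cup 3 [0.5658 0.1289 0.0016]
```

View pics/c6.png

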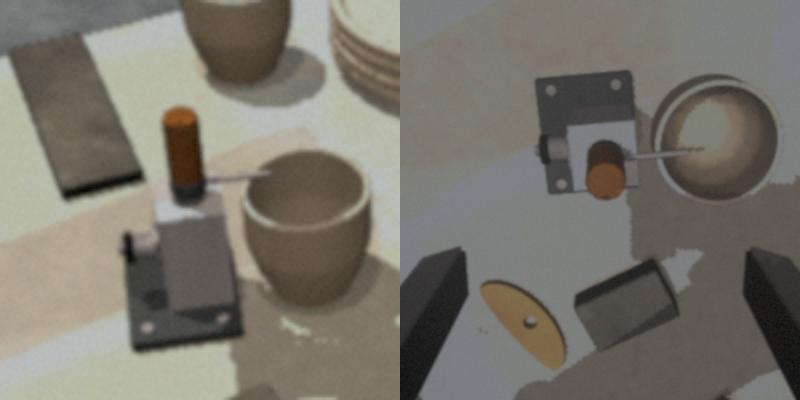

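```bash
python3 -c "
from h import *
arm.sleep(.3);print(arm.observe()['time_s'],arm.observe()['wrist_force']);arm.sign_off()"
```

```text
38.925 [-0.50387441  0.43306637 -0.3880421 ]
the job is handed in; nothing more can be done
```

The gauge post is standing home in the holder with the plunger snapped in. I let go of it and handed the job in at about 39 s of the 72 s allowed.

- **Seating:** Sliding past the plunger took about 6 N. The pull dipped 5.5 N as the plunger snapped into the groove. About 2 mm further down the force rose steeply to 22 N, so I stopped there. That was 36 mm below first contact with the plunger, as it should be. The highest force I read was about 23 N, sideways part included; I only read it after each 1–2 mm step.
- **Final pictures:** The post stands upright with the collar about 5 mm above the block, and the foot about 13–15 mm above the table. The pointer reaches out over the cup, within about 2–3° of the holder's axis.
- **Other objects:** The cup measured in the same place after as before, and the sanding block looks unmoved. I did not check the paint pot again, but the arm never went near it.
- **Disagreements:** The cameras differed by 3–5 mm on some points: the bore mouth in the top and scene views, and the pointer tip. So seating depth rests mainly on the force readings. I had no direct reading of the plunger.

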